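# Lever up the tea box lid and hold it at the pointer

## Robot

A 6-joint arm with a two-finger parallel gripper is mounted at the origin on a cart in front of the work surface, level with it; the furniture and walls round the work are solid. World frame = base frame: x ahead of the robot, y to its left, z up, the work surface at z = 0. Lengths are in m, angles in rad, forces in N, time in s.
With the tool pointing down it reaches from about 0.325 to 0.925 m from the base axis. Payload 3.1 kg.
Tool frame: the origin (TCP) lies between the finger pads; the fingertips stand 17 mm ahead of it and the grasp point (between the pads) lies 2 mm behind it; z points along the fingers, y is the line along which they close (so a half turn about z gives the same grasp; the last joint's range is limited). The gripper opens to 85 mm and grips with 20 to 120 N. Pads are 22 mm wide; open, the fingers measure 114 mm over their backs; the gripper's body (76 mm by 85 mm) begins 54 mm behind the grasp point. The pads swing forward as they close: fully open they stand 13 mm farther back than shut.
Start: joints at [-1.221, 0.217, 1.613, -0, 1.311, -0.112], TCP at [0.278, -0.56, 0.248] pointing down, gripper open.
Joint ranges: [-2.75, 2.75], [-0.78, 2.1], [0.31, 2.55], [-1.13, 4.27], [0.13, 2.63], [-2.58, 2.58]. Speed limits (rad/s): [2.79, 2.79, 3.14, 3.14, 3.14, 3.14].

## Interface

Orientations are given as a unit quaternion [x, y, z, w].
In Python, from rig import r, cams gives the robot as it stands.
- The arm moves only by the tool arm_command, never from a script. Its argument "deltas" is text: rows parted by semicolons, each of 7 numbers parted by spaces: the opening, from 0 (shut) to 1 (fully open), then the shift along the tool's x, y, z in m, then the turn, a rotation vector about the tool's x, y, z in rad. A call has 1 to 10 rows; each row is the pose to reach, as a shift and turn from the pose commanded when the call began, along the tool's axes at that moment; what a row does not reach only later rows make up. A row lasts 1/8 s, in which the tool goes at most 62.5 mm and 10.7 degrees, less where a joint would pass 70% of its speed; a pose out of reach is approached as far as the arm can. A call with a gripper value outside its range is refused whole. The fingers move at their own pace and stop on an object; "grip_force" is the grip in N (left out, the last holds). Time passes only in rows, so rows that repeat a pose let the fingers close. It gives the time, the measured TCP pose, the force, the opening and the grip force at its end, in the units of the state.
- r.observe(): the state, without advancing time (a new reading comes with each control period).
- cams.camera(name): name is "scene" or "top"; returns a dict with "color" (384x512x3 uint8, red, green, blue), "K" (3x3 intrinsics, pixels), "R" (3x3) and "t" (3): a world point X has camera coordinates R X + t. Camera axes: x right, y down, z forward; pixel columns grow to the right and rows downward; lengths in m; the calibration is good to about 2 mm. A picture is of the moment at which its call begins. There is no depth.
- r.sign_off(): hands the job in; it is judged then, once.
Trained networks look in a picture, given as the dict that the camera call returned (one of the last four; its "shot" number tells which), for a name from the list of things; names that differ only in an ending like _2 or _b are one class to them, and where a whole thing is asked for, a point or a joint stands for the part that bears it (a point fixed in the world has none). Each returns a list of dicts, best first, with "p" (0 to 1); they miss things now and then, are a little off and sometimes report something else, mostly with a low value. They report only what shows in the picture. A call takes as long as a camera call. They do not tell look-alikes from the thing itself.
- cams.outline_of(picture, target): "region" (384x512 bool, what is visible of it) and "position" ([column, row] in pixels, amid what is visible of it).
The state is a dict: "clock": time; "qpos": joint angles; "qd": joint speeds; "joint_torque": joint torques, N m; "tcp_pos": TCP position; "ee_rot": TCP orientation; "wrist_force": force on the tool from outside, world axes, zero at the start; "torque": the same for the moment, N m; "opening": finger opening in m; "finger_force": force on a finger pad.
Only numpy, scipy, OpenCV 4.12 (cv2) and the standard library are available. Lean on these libraries where they do the work, as an engineer would, in place of code of your own. Each camera call takes 0.05 s, during which the arm holds its last target. There are 200 camera calls.

## Task

The lid of the tea box has no handle: pick up the palette knife, slip its blade through the notch in the front wall and lever the lid up with it. Raise the lid until it stands at the same angle as the steel pointer arm on the side of the box, and finish while still holding it there, steady on the blade, with the knife carried by the gripper alone and not propped on the box. Touch the lid with the knife only, do not shift the pointer, and leave the mug, the spice jar and the tin where they stand.

Things in the scene. Friction and masses are not known exactly. Their poses are not given: they have to be found in the camera images.
- box: tea box fixed to the worktop, 160 x 160 mm, walls 70 mm high and 8 mm thick, hollow and empty, white walls lined dark inside, with a 9 mm dark wooden lid on top (79 mm in all). Origin: centre of the underside; z up; -x is the front (the wall with the notch), +x the hinge side, +y the side with the pointer and its scale. The hinge line is parallel to y at x = +80 mm, z = 70 mm.
- walls: the four fixed walls of the tea box, same origin and axes as box, together with a thin aluminium arc scale fixed on the side y = +80 mm (radius 128 mm about the hinge line, up to 185 mm above the worktop, ticks 0.1 rad apart), which the pointer sweeps over
- notch (a point): middle of the thumb notch in the top edge of the front wall, in the outer face of that wall: an opening 64 mm wide (along the box's y) and 14 mm high, its upper limit being the lid's underside at z = 70 mm, its sill at z = 56 mm; this point is at z = 63 mm
- lid (a joint): opening angle of the lid in rad: 0 lies shut, grows as the front edge rises, up to 1.6. The lid is a 160 x 160 x 9 mm board of about 0.2 to 0.4 kg, flush with the front wall, hinged at the far (+x) edge of the box; it falls shut when not held up
- lid_edge (a point): middle of the lid's free front edge, at its underside, 160 mm from the hinge line; shut it lies right above the notch. Axes: x points from this edge to the hinge line within the board, z out of the lid's top face
- pointer (a joint): angle of the pointer arm in rad, measured just as the lid's: the lid is at the mark when both joint values agree. The pointer is a flat steel arm 150 mm long, 8 mm wide and 3 mm thick, pivoted on the lid's hinge line 7 mm outside the box side; it stays where it is by friction
- pointer_tip (a point): end of the pointer arm, 150 mm from the hinge line, on the arm's centre line. Axes: x points from the tip to the hinge line along the arm
- knife: palette knife lying flat on the worktop, 0.12 kg: light wooden handle 115 mm long, 22 mm wide and 30 mm high, steel blade 122 mm long, 26 mm wide and 2.6 mm thick with a round end, at 15 to 18 mm above the underside of the handle. Origin: under the joint of handle and blade, on the worktop; +x along the blade to its end, y across, z up (of the knife)
- knife_tip (a point): end of the blade, on its upper face, 122 mm ahead (+x) of the knife's origin and 18 mm above it; axes as the knife's
- knife_grip (a point): where to grip the handle across its 22 mm width, near the balance point: 22 mm behind the knife's origin, 18 mm above the handle's underside; axes as the knife's
- mug: plain light mug, 82 x 114 x 91 mm, origin under its centre; a bystander
- spice_jar: spice jar with a dark cap, 41 mm across, 105 mm high, origin under its centre; a bystander
- tin: food tin, 75 mm across, 58 mm high, origin under its centre; a bystander
Things that resemble listed ones, but are neither listed nor needed, are in the scene too. What is shaped like the box but red is not meant.

How it is judged:
On the way, in this order (a step that is already met when the one before it is completed fails the run):
1. the blade is through the notch, the lid still shut (x of knife_tip in the frame of box between -0.077 and 0.07 m and y of knife_tip in the frame of box between -0.04 and 0.04 m and z of knife_tip in the frame of box between 0.03 and 0.075 m and value of joint lid below 0.04 rad), for 0.05 s.
2. the lid is levered off its seat by the knife (value of joint lid between 0.06 and 0.35 rad and contact force between knife and lid above 0.2 N and contact force between the fingers and knife above 2 N), for 0.1 s.
At the end, for the whole second after the job is handed in: lid within 0.10 rad of the pointer arm, at rest (0.06 rad/s), resting on the knife (over 0.2 N); gripper holds the knife (over 2 N); knife not on the box walls (under 0.5 N); gripper and arm off the lid (0.5 N); pointer end within 8 mm, mug, jar and tin within 20 mm of their starts (angle between the x axis of lid_edge and the x axis of pointer_tip, either way round below 0.1 rad and velocity of joint lid between -0.06 and 0.06 rad/s and contact force between knife and lid above 0.2 N and contact force between the fingers and knife above 2 N and contact force between knife and walls below 0.5 N and contact force between each of the arm, the fingers and lid below 0.5 N and distance of pointer_tip from where it was at the start of the episode below 0.008 m and distance of each of mug, spice_jar, tin from where it was at the start of the episode below 0.02 m); the arm keeps its last pose, push and grip.
It fails at once if the gripper or the arm pushes on the lid instead of the knife (contact force between any of the fingers, the arm and lid above 1.5 N).
It fails at once if the pointer is shifted (distance of pointer_tip from where it was at the start of the episode above 0.012 m).
It fails at once if the mug, spice jar or tin is moved or tipped (distance of any of mug, spice_jar, tin from where it was at the start of the episode above 0.025 m or angle between any of mug, spice_jar, tin's own z axis and vertical above 0.35 rad).
It also fails if it takes over 38 s, if anything falls off the work surface, if the arm or the gripper's body presses on something with over 40 N, if the wrist force passes 120 N, or if a joint passes its speed limit or range.

## Working session

There is one attempt and no reset: what is moved stays moved. The work goes in short steps, Python scripts to look and compute and a tool call to move; the robot and the scene stay as the last step left them, time stands still between calls to the robot, and variables do not carry over. Pictures are saved under pics/ and viewed, at most 10 in all, crops included, and the job is handed in when it is done.

Besides the shell and the picture viewer there is one more tool, called after ">>>" as a command line: name --argument value ..., lists and objects as JSON in quotes. arm_command: Moves the arm, as the interface text tells. Its arguments: {"type":"object","properties":{"deltas":{"type":"string"},"grip_force":{"type":"number"}},"required":["deltas"]}

```bash
mkdir -p pics
cat > h.py <<'E'
import numpy as np, cv2
from rig import r, cams
def save(n,img,s=1):
    cv2.imwrite(f'pics/{n}.png',cv2.resize(img[:,:,::-1],None,fx=s,fy=s,interpolation=cv2.INTER_CUBIC))
def onz(p,uv,z):
    "pixel -> world point at height z"
    c=-p['R'].T@p['t']; d=p['R'].T@np.linalg.inv(p['K'])@np.array([uv[0],uv[1],1.])
    return c+d*(z-c[2])/d[2]
def proj(p,X):
    x=p['K']@(p['R']@np.asarray(X,float)+p['t']); return x[:2]/x[2]
E
python3 - <<'E'
from h import *
a=cams.camera('scene');b=cams.camera('top')
np.save('a.npy',a,allow_pickle=True)
np.save('b.npy',b,allow_pickle=True)
save('two',np.vstack([a['color'],b['color']])[:, :],0.78)
for n in ['box','lid','pointer','knife','mug','spice_jar','tin','walls']:
  for nm,p in (('scene',a),('top',b)):
    for o in cams.outline_of(p,n)[:3]:
        ys,xs=np.where(o['region']); print(n,nm,round(o['p'],2),np.round(o['position']),xs.min(),xs.max(),ys.min(),ys.max(),len(xs))
for p in (a,b): print(-p['R'].T@p['t'], p['K'][0,0])
E
```

```text
box scene 0.79 [133. 166.] 118 150 141 181 548
box scene 0.56 [259. 201.] 225 293 172 226 2307
box top 0.98 [261. 192.] 238 286 168 216 1913
box top 0.6 [119. 194.] 89 147 168 218 2399
lid scene 0.74 [265. 191.] 229 292 180 208 944
lid scene 0.7 [134. 164.] 122 148 153 167 133
lid top 0.87 [114. 186.] 91 143 168 212 1776
lid top 0.69 [260. 186.] 238 286 168 211 1734
pointer scene 0.71 [261. 200.] 223 294 170 226 2337
pointer scene 0.45 [127. 166.] 119 142 163 172 46
knife scene 0.59 [370. 256.] 322 397 237 269 715
mug scene 0.61 [348. 200.] 334 364 186 221 865
mug top 0.41 [330. 149.] 321 340 142 151 123
spice_jar top 0.7 [260. 193.] 238 286 168 216 1867
spice_jar top 0.68 [176. 183.] 167 181 171 191 215
tin top 0.8 [180. 214.] 169 191 202 225 435
walls scene 0.68 [258. 210.] 228 294 170 224 1182
walls scene 0.6 [133. 173.] 122 142 140 181 317
walls top 0.64 [258. 215.] 245 268 210 216 109
walls top 0.64 [133. 210.] 96 147 175 218 496
[-0.64558811 -0.7323434   0.7231464 ] 460.83307893499
[-0.16395719  0.08792343  1.52744898] 444.7456110549718
```

View pics/two.png

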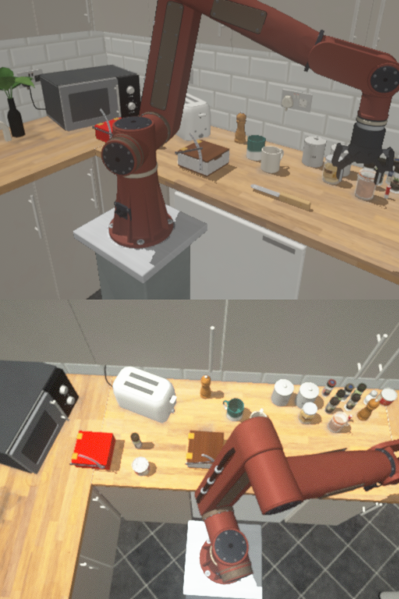

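Two box-like things show up: the red one at scene (133,166) / top (119,194), and the white one with a dark lid at scene (259,201) / top (261,192). The white one fits the description, so I'll enlarge it along with the knife.

Run:
```python
from h import *
a=np.load('a.npy',allow_pickle=True).item();b=np.load('b.npy',allow_pickle=True).item()
A=cv2.resize(a['color'][160:280,215:415],(800,480)[:2],interpolation=cv2.INTER_CUBIC)
save('c1',A)
B=cv2.resize(b['color'][130:240,220:360],(760,597),interpolation=cv2.INTER_CUBIC); save('c2',B)
for uv in [(238,168),(286,168),(286,216),(238,216)]: print(uv,onz(b,uv,.079).round(3))
```

```text
(238, 168) [0.546 0.196 0.079]
(286, 168) [0.556 0.022 0.079]
(286, 216) [0.371 0.017 0.079]
(238, 216) [0.361 0.182 0.079]
```

View pics/c1.png

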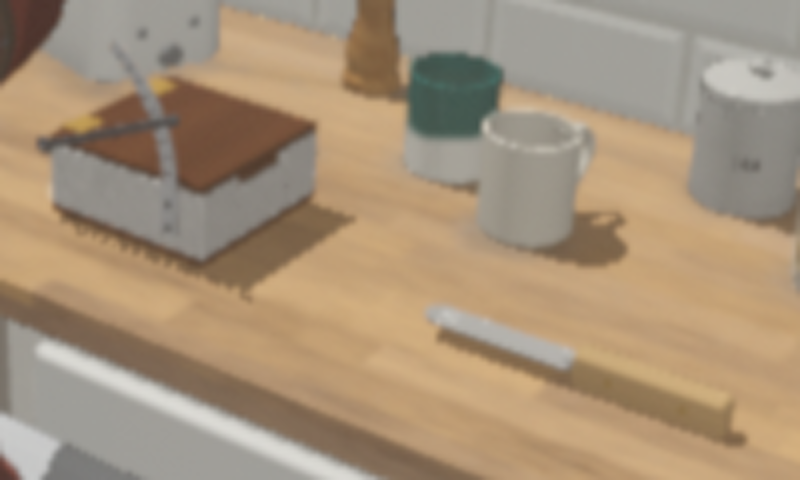

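View pics/c2.png

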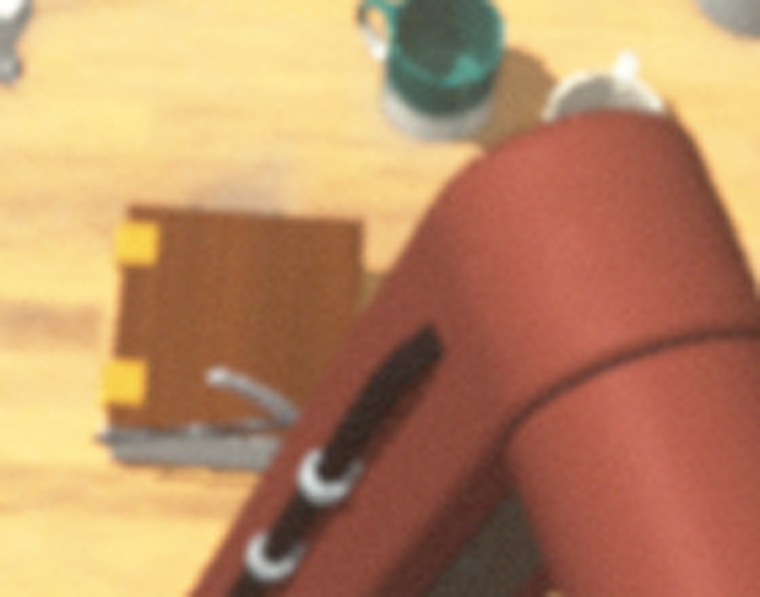

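The white box is confirmed: yellow hinges on world +y, notch facing -y (scene ≈(280,201)), pointer on the side nearest the robot (scene tip ≈(259,190)). In the scene picture the knife runs from its tip (323,238) through the joint (358,249) to the handle end (399,265).

```bash
cat > fit.py <<'E'
from h import *
from scipy.optimize import least_squares
a=np.load('a.npy',allow_pickle=True).item();b=np.load('b.npy',allow_pickle=True).item()
obs=[(b,(-.0+.08,-.08,.079),(243.9,168.1)),(b,(-.08,-.08,.079),(286.7,170.9)),(b,(.08,.08,.079),(239.9,207.3)),
(a,(-.08,.08,.079),(266.25,207.5)),(a,(-.08,-.08,.079),(293.75,191.25)),(a,(.08,-.08,.079),(257.5,179.5)),(a,(-.08,.08,0),(265.75,225.5))]
def W(q,X):
    c,s=np.cos(q[2]),np.sin(q[2]); return np.array([q[0]+c*X[0]-s*X[1],q[1]+s*X[0]+c*X[1],X[2]])
f=lambda q:np.concatenate([proj(p,W(q,X))-u for p,X,u in obs])
s=least_squares(f,[.46,.1,1.57],loss='soft_l1')
if __name__=='__main__':
    print(s.x.round(4),f(s.x).reshape(-1,2).round(1).tolist())
    q=s.x
    for uv in [(259.5,190.25),(240,194.2),(226,196.2)]:  # pointer in plane y=.0885
        c=-a['R'].T@a['t'];d=a['R'].T@np.linalg.inv(a['K'])@np.array([*uv,1.])
        n=np.array([-np.sin(q[2]),np.cos(q[2]),0]);P=W(q,(0,.0885,0));k=n@(P-c)/(n@d);X=c+d*k
        e=X-P;xb=e@[np.cos(q[2]),np.sin(q[2]),0]; print('ptr',xb,X[2],np.hypot(.08-xb,X[2]-.07),np.arctan2(X[2]-.07,.08-xb))
    for uv,z in [((323,238),.018),((358.3,249.5),.018),((398.5,263),.025),((398.5,269),0)]: print('knife',onz(a,uv,z).round(4))
    for o in cams.outline_of(cams.camera('scene'),'knife')[:1]:
        pts=np.argwhere(o['region'])[:,::-1].astype(float); print(cv2.minAreaRect(pts.astype(np.float32)))
E
python3 fit.py
```

```text
[0.4682 0.0966 1.5603] [[-0.2, -0.7], [1.1, -0.7], [0.1, 1.2], [-0.5, -0.3], [0.8, -0.8], [-0.5, -1.0], [-0.4, 3.9]]
ptr -0.06109094613404118 0.13428967502740574 0.15504779068444782 0.42755182805086556
ptr 0.01701180668825811 0.09772804920601719 0.06882119738458985 0.414683020438943
ptr 0.0771483084331652 0.07260447989109364 0.0038620538959817565 0.7401204955241791
knife [ 0.4272 -0.1678  0.018 ]
knife [ 0.4338 -0.2804  0.018 ]
knife [ 0.428  -0.4019  0.025 ]
knife [ 0.438  -0.4015  0.    ]
((359.36492919921875, 250.996337890625), (80.99310302734375, 11.533827781677246), 19.98310661315918)
```

```bash
cat > knife.py <<'E'
from h import *
from scipy.optimize import minimize
from scipy.spatial.transform import Rotation as Ro
def knife_fit(p,reg,q0):
    def mask(q):
        m=np.zeros((384*4,512*4),np.uint8);c,s=np.cos(q[2]),np.sin(q[2])
        for x0,x1,w,z0,z1 in ((-.115,0,.011,0,.03),(0,.122,.013,.0152,.0178)):
            P=[proj(p,(q[0]+c*x-s*y,q[1]+s*x+c*y,z)) for x in(x0,x1) for y in(-w,w) for z in(z0,z1)]
            cv2.fillConvexPoly(m,cv2.convexHull(((np.array(P)+.5)*4-.5).astype(np.float32)).astype(np.int32),255)
        return cv2.resize(m,(512,384),interpolation=cv2.INTER_AREA)/255.
    f=lambda q:np.abs(mask(q)-reg).sum()
    S=np.array(q0)+np.array([[0,0,0],[.01,0,0],[0,.01,0],[0,0,.08]])
    o=minimize(f,q0,method='Nelder-Mead',options=dict(initial_simplex=S)); return o.x,o.fun,reg.sum()
def go(pos,yaw_x):
    "shift/turn in tool axes to TCP pos, tool down with tool x at world yaw yaw_x"
    s=r.observe();R0=Ro.from_quat(s['ee_rot']);x=np.array([np.cos(yaw_x),np.sin(yaw_x),0]);z=np.array([0,0,-1.])
    R1=Ro.from_matrix(np.column_stack([x,np.cross(z,x),z]))
    return R0.inv().apply(np.array(pos)-s['tcp_pos']).round(4),(R0.inv()*R1).as_rotvec().round(4)
E
python3 - <<'E'
from knife import *
a=cams.camera('scene');o=cams.outline_of(a,'knife')[0]
q,f,n=knife_fit(a,o['region'].astype(float),[.433,-.283,1.59]);print(q,f,n)
s=r.observe();print(s['clock'],s['tcp_pos'],Ro.from_quat(s['ee_rot']).as_matrix().round(3),s['qpos'])
c=q[:2]-.022*np.array([np.cos(q[2]),np.sin(q[2])]);print(c)
for y in (q[2],q[2]+np.pi): print(go([*c,.10],y))
E
```

```text
[ 0.43179461 -0.28083215  1.58443625] 110.83529411764704 695.0
1.1 [ 0.27849071 -0.55954831  0.24834857] [[ 0.895  0.446  0.   ]
 [ 0.446 -0.895 -0.   ]
 [-0.     0.    -1.   ]] [-1.22121304e+00  2.16839393e-01  1.61337960e+00 -8.98493704e-06
  1.31131013e+00 -1.12177608e-01]
[ 0.43209467 -0.3028301 ]
(array([ 0.2519, -0.1614,  0.1483]), array([ 0.    ,  0.    , -1.1227]))
(array([ 0.2519, -0.1614,  0.1483]), array([ 1.0000e-04, -1.0000e-04,  2.0189e+00]))
```

>>> arm_command --deltas "1 0.06 -0.04 0 0 0 -0.18; 1 0.11 -0.07 0 0 0 -0.36; 1 0.16 -0.10 0.02 0 0 -0.54; 1 0.21 -0.13 0.04 0 0 -0.72; 1 0.252 -0.161 0.07 0 0 -0.90; 1 0.252 -0.161 0.10 0 0 -1.08; 1 0.252 -0.161 0.14 0 0 -1.123; 1 0.252 -0.161 0.148 0 0 -1.123" --grip_force 110

```text
clock: 2.1
tcp_pos: [0.4305, -0.301, 0.0974]
ee_rot: [0.702, 0.712, -0.0, -0.003]
wrist_force: [-0.9, -0.3, 0.3]
opening: 0.0858
finger_force: 0.0
```

Run:
```python
from knife import *
print(go([.432,-.303,.021],1.5844))
a=cams.camera('scene');b=cams.camera('top')
save('c3',np.vstack([cv2.resize(a['color'][150:290,220:420],(800,560))[:300*2:2,::2],cv2.resize(b['color'][140:240,230:380],(400,267))]),1)
for p in (a,b):
    for X in [(.432,-.303,.03),(.4297,-.159,.018)]: print(proj(p,X))
    o=cams.outline_of(p,'knife')
    if o: print(knife_fit(p,o[0]['region'].astype(float),[.432,-.281,1.584]))
```

```text
(array([-0.0023,  0.0018,  0.0764]), array([-0.0047, -0.0045,  0.0003]))
[365.73969743 248.79430296]
[320.87799401 236.73766168]
(array([ 0.43219747, -0.28111073,  1.58990988]), np.float64(144.8470588235294), np.float64(673.0))
[374.56854319 209.6627388 ]
[333.88273633 209.23604844]
(array([ 0.4142025 , -0.28769177,  1.73157805]), np.float64(460.80784313725485), np.float64(64.0))
```

View pics/c3.png

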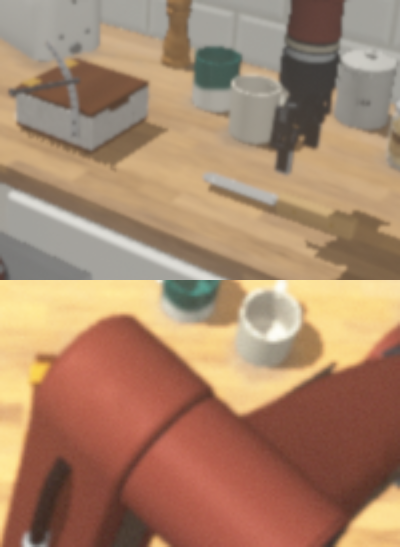

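The scene crop shows the open gripper over the handle, about 7 cm above it, and two fits of the knife agree. I'll go down and grip.

>>> arm_command --deltas "1 -0.001 0.001 0.04 0 0 0; 1 -0.001 0.001 0.07 0 0 0; 1 -0.001 0.001 0.076 0 0 0; 0 -0.001 0.001 0.076 0 0 0; 0 -0.001 0.001 0.076 0 0 0; 0 -0.001 0.001 0.076 0 0 0; 0 -0.001 0.001 0.076 0 0 0; 0 -0.001 0.001 0.076 0 0 0; 0 -0.001 0.001 0.076 0 0 0" --grip_force 110

```text
clock: 3.42
tcp_pos: [0.4344, -0.305, 0.0258]
ee_rot: [0.702, 0.712, 0.0, 0.001]
wrist_force: [-0.9, 0.5, 6.6]
opening: 0.0199
finger_force: 109.0
```

Run:
```python
from knife import *
s=r.observe();print(s['clock'],s['tcp_pos'],s['opening'],s['finger_force'],s['wrist_force'])
b=np.load('b.npy',allow_pickle=True).item();a=np.load('a.npy',allow_pickle=True).item()
p=cams.camera('top');
for o in cams.outline_of(p,'mug')[:2]: print('mug',o['p'],o['position'],onz(p,o['position'],.06))
q=[.468,.097,1.560]
n=[.468+.08*np.sin(0)-.0,.017]
# TCP target before the notch: tip 15 mm outside front face
u=np.array([np.cos(q[2]),np.sin(q[2])]);f=np.array(q[:2])-.08*u
for d in (-.02,.05): print(d, f+(d-.144)*u)
print(go([*(f+(-.02-.144)*u),s['tcp_pos'][2]+.0465],1.587))
print(go([*(f+(-.02-.144)*u),s['tcp_pos'][2]+.0465],q[2]+.006))
```

```text
3.425 [ 0.43440095 -0.30500262  0.02580346] 0.01988190488632497 108.97931098937988 [-0.88245569  0.49920108  6.55246889]
mug 0.88 [332.9, 153.8] [ 0.63450783 -0.15102916  0.06      ]
-0.02 [ 0.46536575 -0.14698578]
0.05 [ 0.46612148 -0.07698986]
(array([ 0.1575,  0.0333, -0.0467]), array([ 0.0018,  0.0017, -0.0023]))
(array([ 0.1575,  0.0333, -0.0467]), array([0.0018, 0.0017, 0.0187]))
```

>>> arm_command --deltas "0 0 0 -0.02 0 0 0; 0 0 0 -0.045 0 0 0; 0 0.04 0.01 -0.048 0 0 0; 0 0.08 0.02 -0.048 0 0 0; 0 0.12 0.032 -0.048 0 0 0; 0 0.14 0.032 -0.048 0 0 0; 0 0.14 0.032 -0.048 0 0 0"

```text
clock: 4.4
tcp_pos: [0.4626, -0.1625, 0.0718]
ee_rot: [0.701, 0.713, -0.0, -0.001]
wrist_force: [0.6, -0.3, -1.9]
opening: 0.0199
finger_force: 108.0
```

Run:
```python
from knife import *
s=r.observe();print(s['clock'],s['tcp_pos'],s['ee_rot'],s['opening'],s['wrist_force'])
a=cams.camera('scene');b=cams.camera('top')
save('c4',np.vstack([cv2.resize(a['color'][165:265,210:360],(780,520),interpolation=cv2.INTER_CUBIC)]))
t=s['tcp_pos']
for z in (.058,.063,.068):print(z,proj(a,(.463,t[1]+.146,z)),proj(a,(t[0],t[1]+.024,z)))
o=cams.outline_of(a,'knife')
for k in o[:1]:
  ys,xs=np.where(k['region']);i=xs.argmin();print(k['p'],xs[i],ys[i],xs.max(),ys[xs.argmax()])
```

```text
4.4 [ 0.46259485 -0.16253761  0.07177887] [ 7.01260661e-01  7.12904548e-01 -4.33728458e-04 -6.34097296e-04] 0.01988861132107263 [ 0.61382915 -0.26406128 -1.88585475]
0.058 [288.2852521  207.67765821] [321.41564417 218.97187321]
0.063 [288.34468662 206.28022885] [321.52789203 217.52480439]
0.068 [288.40429253 204.87876961] [321.64047906 216.07336313]
0.98 289 207 357 226
```

View pics/c4.png

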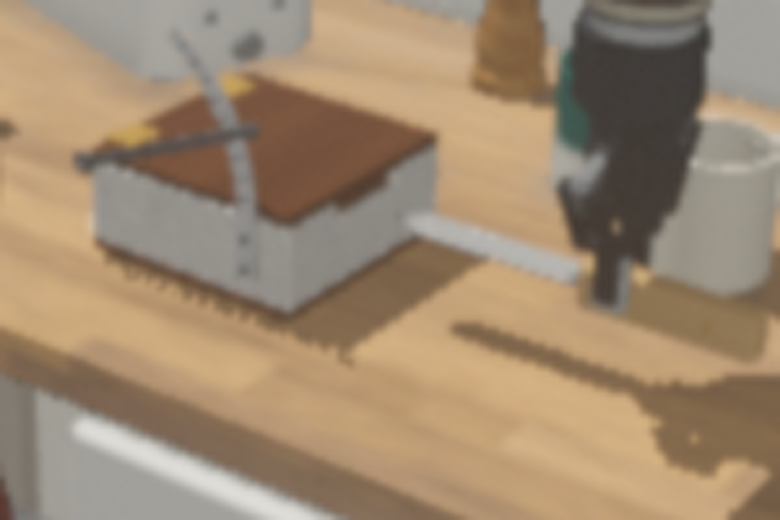

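The tip, at px (289,207), sits about 3–4 mm lower than a level blade would. I'll pitch it up slightly, push the blade in a little and check.

>>> arm_command --deltas "0 0 0.003 0 0 0.035 0; 0 0.015 0.003 -0.001 0 0.035 0; 0 0.03 0.003 -0.001 0 0.035 0; 0 0.045 0.003 -0.001 0 0.035 0; 0 0.055 0.003 -0.001 0 0.035 0; 0 0.055 0.003 -0.001 0 0.035 0"

```text
clock: 5.3
tcp_pos: [0.4652, -0.1073, 0.073]
ee_rot: [0.701, 0.713, 0.012, -0.013]
wrist_force: [0.5, 1.6, -3.3]
opening: 0.0202
finger_force: 107.8
```

Run:
```python
from knife import *
s=r.observe();print(s['clock'],s['tcp_pos'],s['ee_rot'],s['opening'],s['wrist_force'])
a=cams.camera('scene')
save('c5',cv2.resize(a['color'][165:265,210:360],(780,520),interpolation=cv2.INTER_CUBIC))
```

```text
5.3 [ 0.46518582 -0.10727586  0.0730403 ] [ 0.70136335  0.71258343  0.01214613 -0.01291448] 0.02024028074439857 [ 0.49632926  1.62322723 -3.32660411]
```

View pics/c5.png

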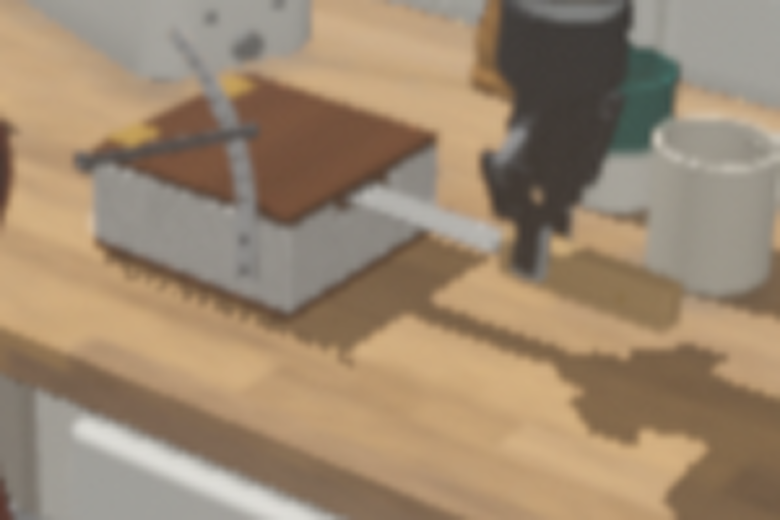

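The blade is through the notch at crop (362,195), with a slight load against the lid. I'll lower it 3 mm and go deeper.

>>> arm_command --deltas "0 0 0 0.003 0 0 0; 0 0.015 0 0.0035 0 0 0; 0 0.03 0 0.004 0 0 0; 0 0.038 0 0.004 0 0 0; 0 0.038 0 0.004 0 0 0; 0 0.038 0 0.004 0 0 0"

```text
clock: 6.1
tcp_pos: [0.4653, -0.0706, 0.0708]
ee_rot: [0.702, 0.712, 0.012, -0.012]
wrist_force: [-0.1, 0.1, -0.9]
opening: 0.0195
finger_force: 107.9
```

>>> arm_command --deltas "0 0 0 -0.005 0 0 0; 0 0 0 -0.010 0 0 0; 0 0 0 -0.015 0 0 0; 0 0 0 -0.020 0 0 0; 0 0 0 -0.025 0 0 0; 0 0 0 -0.028 0 0 0; 0 0 0 -0.028 0 0 0; 0 0 0 -0.028 0 0 0"

```text
clock: 7.1
tcp_pos: [0.4654, -0.0718, 0.0987]
ee_rot: [0.702, 0.712, 0.012, -0.012]
wrist_force: [-0.2, -0.6, -2.9]
opening: 0.0196
finger_force: 107.8
```

Run:
```python
from knife import *
s=r.observe();print(s['clock'],s['tcp_pos'],s['ee_rot'],s['opening'],s['wrist_force'])
a=cams.camera('scene')
save('c6',cv2.resize(a['color'][150:250,210:360],(780,520),interpolation=cv2.INTER_CUBIC))
```

```text
7.1 [ 0.46537934 -0.07177476  0.09871452] [ 0.70207417  0.71189547  0.01230844 -0.01205019] 0.019609199921160086 [-0.2410664  -0.56588788 -2.86790135]
```

View pics/c6.png

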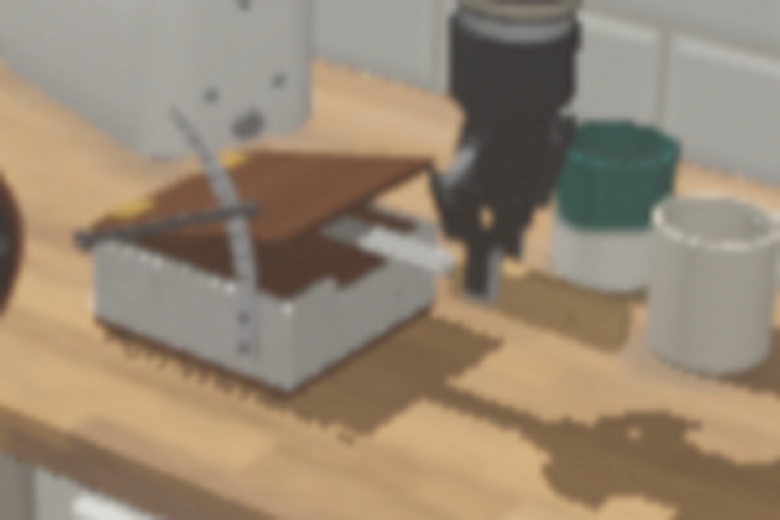

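The lid is up on the blade; its front corners are at about px (265,196) and (293,181). The gripper is well clear. Next I'll measure the angles.

```bash
cat > ang.py <<'E'
from fit import *
q=s.x
def lidc(th,y,t): return W(q,(.08-.16*np.cos(th)+t*np.sin(th),y,.07+.16*np.sin(th)+t*np.cos(th)))
def table(ths):
    for th in ths: print(th,'near top',proj(a,lidc(th,.08,.009)).round(1),'near bot',proj(a,lidc(th,.08,0)).round(1),'far top',proj(a,lidc(th,-.08,.009)).round(1))
def ptr(th): 
    return [proj(a,W(q,(.08-l*np.cos(th),.087,.07+l*np.sin(th)))).round(1).tolist() for l in (0,.075,.15)]
E
python3 - <<'E'
from ang import *
table([0,.15,.2,.25,.3,.35,.4])
for th in (.36,.4,.44,.48): print(th,ptr(th))
E
```

```text
0 near top [265.8 207.2] near bot [265.7 209.8] far top [294.6 190.5]
0.15 near top [265.1 200. ] near bot [265.4 202.7] far top [294.1 183.7]
0.2 near top [264.7 197.5] near bot [265.1 200.3] far top [293.8 181.4]
0.25 near top [264.1 195.1] near bot [264.7 197.8] far top [293.3 179.1]
0.3 near top [263.5 192.6] near bot [264.2 195.4] far top [292.8 176.8]
0.35 near top [262.8 190.2] near bot [263.5 192.9] far top [292.1 174.5]
0.4 near top [261.9 187.7] near bot [262.8 190.5] far top [291.4 172.3]
0.36 [[225.7, 196.5], [242.0, 195.0], [259.6, 193.4]]
0.4 [[225.7, 196.5], [241.8, 194.1], [259.0, 191.6]]
0.44 [[225.7, 196.5], [241.5, 193.3], [258.4, 189.7]]
0.48 [[225.7, 196.5], [241.1, 192.4], [257.7, 187.9]]
```

>>> arm_command --deltas "0 0 0 -0.005 0 0 0; 0 0 0 -0.010 0 0 0; 0 0 0 -0.015 0 0 0; 0 0 0 -0.020 0 0 0; 0 0 0 -0.022 0 0 0; 0 0 0 -0.022 0 0 0; 0 0 0 -0.022 0 0 0; 0 0 0 -0.022 0 0 0"

```text
clock: 8.15
tcp_pos: [0.4653, -0.0724, 0.1206]
ee_rot: [0.702, 0.712, 0.012, -0.012]
wrist_force: [0.0, -0.5, -3.4]
opening: 0.0196
finger_force: 107.8
```

Run:
```python
from knife import *
s=r.observe();print(s['clock'],s['tcp_pos'],s['ee_rot'],s['opening'],s['wrist_force'])
a=cams.camera('scene')
save('c7',cv2.resize(a['color'][150:240,215:325],(733,600),interpolation=cv2.INTER_CUBIC))
```

```text
8.15 [ 0.46531214 -0.07244809  0.12062597] [ 0.70212277  0.71184401  0.01232342 -0.01224166] 0.0196225023109366 [ 0.04577027 -0.50619242 -3.40103076]
```

View pics/c7.png

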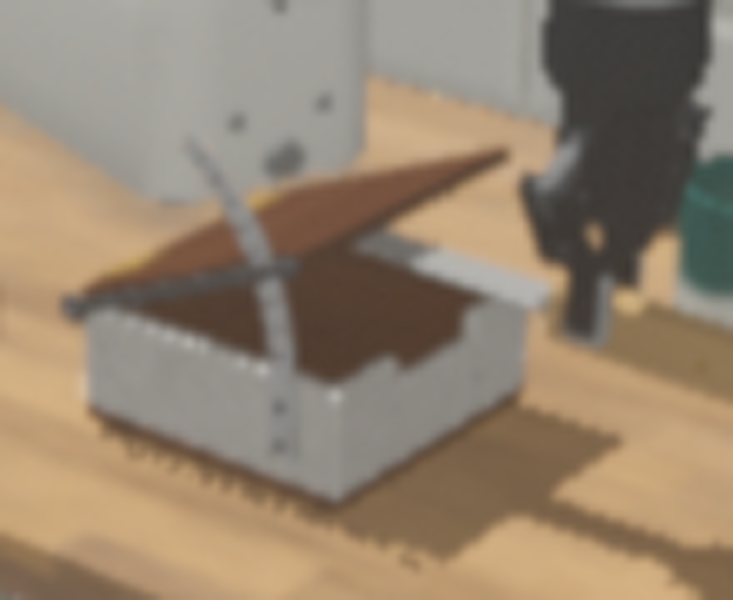

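The lid's near edge is now in line with the pointer (tip at px (259.6,189.6)). The far corner at px (290.8,172.5) gives about 0.40–0.41 rad, against about 0.425 for the pointer. The knife is clear of the walls. I'll add 1 mm, let it settle and hand in.

>>> arm_command --deltas "0 0 0 -0.001 0 0 0; 0 0 0 -0.001 0 0 0; 0 0 0 -0.001 0 0 0; 0 0 0 -0.001 0 0 0; 0 0 0 -0.001 0 0 0; 0 0 0 -0.001 0 0 0"

```text
clock: 8.95
tcp_pos: [0.4651, -0.0723, 0.1216]
ee_rot: [0.702, 0.712, 0.012, -0.013]
wrist_force: [-0.3, 0.3, -2.5]
opening: 0.0197
finger_force: 107.8
```

```bash
python3 -c "
from rig import r
print(r.sign_off())"
```

```text
the job is handed in; nothing more can be done
None
```

I handed the job in at about 9 s with the lid held on the knife blade at about 0.41–0.42 rad, against about 0.425 rad for the pointer. Both angles are read from the camera pictures, and the hand-in returned no verdict.

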